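# Make up an oil-immersion kit and a rinse kit

### The arm

A 6-joint arm with a two-finger parallel gripper is mounted at the origin on a cart in front of the work surface, level with it; the furniture and walls round the work are solid. World frame = base frame: x ahead of the robot, y to its left, z up, the work surface at z = 0. Lengths are in m, angles in degrees, forces in N, time in s.
With the tool pointing down it reaches from about 0.4 to 0.825 m from the base axis. Payload 7 kg.
Tool frame: the origin (TCP) lies on the centre line of the jaws, within the pads' length; the fingertips stand 19 mm ahead of it and the grasp point (between the pads) is the TCP (r.tip_extent is the distance from the TCP to the fingertips, in m); z points along the fingers, y is the line along which they close (so a half turn about z gives the same grasp; the last joint's range is limited). The gripper opens to 88 mm and grips with 3 to 60 N. Pads are 19 mm wide; open, the fingers measure 130 mm over their backs; the gripper's body (78 mm by 193 mm) begins 47 mm behind the grasp point.
Start: joints at [79.704, 20.546, 0.682, 0, -70.136, -16.507], TCP at [0.304, 0.602, 0.246] pointing down, gripper open.
Joint ranges: [-176.03, 176.03], [-82.01, 121.73], [-58.28, 71.71], [-173.87, 95.51], [-174.79, -0.11], [-173.66, 173.66]. Speed limits (degrees/s): [136.94, 136.94, 172.46, 180, 180, 180].

### API

Orientations are given as [roll, pitch, yaw] about the fixed x, y, z axes, in that order (R = Rz(yaw) Ry(pitch) Rx(roll)).
In Python, from plant import r gives the robot as it stands. The module is installed in compiled form; this text tells all that it offers.
- The arm moves only by the tool jog_arm, never from a script. Its argument "deltas" is a list that holds one entry, the list of rows, each a list of 5 numbers: the opening, from -1 (shut) to 1 (fully open), then the shift along the world's x, y, z in cm, then the turn about the world's z in rad. In form: [[[claw, dx, dy, dz, turn], ...]]. A call has 1 to 8 rows; each row shifts and turns the commanded pose from where the row before left it; what a row does not reach is not made up. A row lasts 1/8 s, in which the tool goes at most 62.5 mm and 10.7 degrees, less where a joint would pass 70% of its speed; a pose out of reach is approached as far as the arm can. A call with a gripper value outside its range is refused whole. The fingers move at their own pace and stop on an object; "force" is the grip in N (left out, the last holds). Time passes only in rows, so rows that do not move let the fingers close. It gives the time, the measured TCP pose, the force, the opening and the grip force at its end, in the units of the state.
- r.get_state(): the state, without advancing time (a new reading comes with each control period).
- r.capture(name): name is "side" or "top"; returns the picture (480x640x3 uint8, blue, green, red); there is no depth.
- r.camera_info(name): a dict with "fx", "fy", "cx", "cy" (pixels), "view" (4x4, takes a point from world to camera coordinates). Camera axes: x right, y up, looking along -z (the intrinsics and any distortion apply to the point x, -y, -z); pixel columns grow to the right and rows downward; lengths in m; the calibration is good to about 2 mm. A picture is of the moment at which its call begins. camera_info takes no time and is no camera call.
- r.close_job(): hands the job in; it is judged then, once.
The state is a dict: "time_s": time; "joints": joint angles; "qd": joint speeds; "joint_torque": joint torques, N m; "tcp_pos": TCP position; "eef_rot": TCP orientation; "contact_force": force on the tool from outside, world axes, zero at the start; "moment": the same for the moment, N m; "gripper_width": finger opening in m; "gripper_force": force on a finger pad.
Only numpy, scipy, OpenCV 4.12 (cv2) and the standard library are available. Lean on these libraries where they do the work, as an engineer would, in place of code of your own. Each camera call takes 0.05 s, during which the arm holds its last target. There are 200 camera calls.

### The job

Make up the two kits from the stock standing on the table. The oil-immersion kit goes in the long tray: the box of cover slips in the rectangular pocket, the amber oil bottle in the large round pocket and one of the two vials in the small round pocket; the rinse kit goes in the short tray: the white dropper bottle in the large pocket and the other vial in the small one. Everything must sit flat on the floor of its pocket with bottles and vials upright (do not tip them over on the way), and the clear jar and the black lens tube stay where they stand.

Things in the scene. Friction and masses are not known exactly. Their poses are not given: they have to be found in the camera images.
- tray_three: Long aluminium kit tray, 90 x 240 mm (x, y), 13 mm high, black nest plate, fixed. Origin: centre of its underside, z up. Three pockets on its y axis, 8 mm deep, floor 4 mm above the origin: rectangular 66 (x) by 82 (y) mm at y = +64 mm for the cover slip box, round 50 mm at y = -18 mm for the amber bottle, round 32 mm at y = -78 mm for a vial. A wire bail sticks out 16 mm at each end.
- tray_two: Short aluminium kit tray, 90 x 160 mm (x, y), 13 mm high, black nest plate, fixed. Origin: centre of its underside, z up. Two round pockets on its y axis, 8 mm deep, floor 4 mm above the origin: 56 mm at y = +32 mm for the dropper bottle, 32 mm at y = -43 mm for a vial. A wire bail sticks out 16 mm at each end.
- slide_box: Small flat box of cover slips, dark lid with a pale label on a white base, 50 x 66 x 18 mm (x, y, z), 35 g, lying flat. Origin: centre of its underside; grasp across the 50 mm (its x axis). Its weight, like that of the other stock, varies a little. It starts with its y axis within 0.5 rad of world y.
- amber_bottle: Amber glass bottle with a black ribbed cap, standing; body 33 mm across to about 50 mm height, cap 22 mm across, 81 mm high in all, 80 g. Origin: centre of its underside, z up.
- dropper_bottle: White squeeze bottle with a thin needle nozzle, standing; body 40 mm across to about 50 mm height, 104 mm high with the needle, 45 g. Origin: centre of its underside, z up.
- vial_a: Small clear glass vial with a white screw cap, standing; 17 mm across, 45 mm high, 12 g. Origin: centre of its underside, z up. Interchangeable with vial_b.
- vial_b: Small clear glass vial with a white screw cap, the same as vial_a: 17 mm across, 45 mm high, 12 g. Origin: centre of its underside, z up.
- clear_jar: Clear sample jar standing on its black screw cap, 48 mm across, 69 mm high. Not part of a kit; stays where it is. Origin: centre of its underside.
- lens_tube: Black threaded lens tube standing on end, 30 mm across, 27 mm high. Not part of a kit; stays where it is. Origin: centre of its underside.
- microscope: Large beige inverted microscope on the right, fixed, an obstacle only. Its black eyepieces overhang the front of the table at x 0.43 to 0.49 m, y -0.34 to -0.23 m, 0.375 to 0.44 m high: a hand that comes from the right must pass in front of them. Origin: on the table under its middle.
There are look-alikes about, which are no part of the job. What is shaped like the dropper_bottle but green is not meant. Leave any purple look-alike of the vial_a alone.

How it is judged:
By the outcome, as a careful person would: the job done as asked, in the order asked, and still so for the second after the job is handed in, with the robot touching nothing.
It also fails if it takes over 115 s, if anything falls off the work surface, if the arm or the gripper's body presses on something with over 40 N, if the wrist force passes 120 N, or if a joint passes its speed limit or range.

## Working session

There is one attempt and no reset: what is moved stays moved. The work goes in short steps, Python scripts to look and compute and a tool call to move; the robot and the scene stay as the last step left them, time stands still between calls to the robot, and variables do not carry over. Pictures are saved under pics/ and viewed, at most 14 in all, crops included, and the job is handed in when it is done.

Besides the shell and the picture viewer there is one more tool, called as a command line: name --argument value ..., lists and objects as JSON in quotes. jog_arm: Moves the arm, as the interface text tells. Its arguments: {"type":"object","properties":{"deltas":{"type":"array"},"force":{"type":"number"}},"required":["deltas"]}

```bash
mkdir -p pics; ls
python3 - <<'E'
from plant import r
import cv2
for n in("top","side"):
    cv2.imwrite(f"pics/{n}0.png",r.capture(n)); i=r.camera_info(n); print(n,{k:(v if k!="view" else [[round(float(a),4) for a in x] for x in v]) for k,v in i.items()})
s=r.get_state();print(s)
E
```

```text
pics
top {'fx': 454.66890414887615, 'fy': 454.66890414887615, 'cx': 318.59700129288706, 'cy': 234.54823828428547, 'view': [[-0.0945, -0.9955, -0.0012, 0.1282], [0.975, -0.0928, 0.202, -0.5366], [-0.2012, 0.0179, 0.9794, -0.949], [0.0, 0.0, 0.0, 1.0]]}
side {'fx': 433.30239913175217, 'fy': 433.30239913175217, 'cx': 319.21785495103734, 'cy': 239.48737383604927, 'view': [[-0.9965, -0.0832, -0.0119, 0.5555], [0.0422, -0.618, 0.7851, -0.0045], [-0.0727, 0.7818, 0.6193, -0.9191], [0.0, 0.0, 0.0, 1.0]]}
{'time_s': 0.1, 'joints': array([ 7.97041274e+01,  2.05886857e+01,  6.39895180e-01, -1.78478327e-02,
       -7.01368713e+01, -1.65059149e+01]), 'qd': array([-0.02469446, -0.03757299,  0.0718756 ,  0.14180151,  0.00116253,
       -0.08981193]), 'joint_torque': array([-1.36026883e-03, -5.84165347e+01,  2.93748826e+01,  7.01532885e+00,
        1.01840752e-02, -5.22962887e-05]), 'tcp_pos': array([0.30420844, 0.60210618, 0.24470735]), 'eef_rot': array([ 1.79913101e+02, -8.25243259e-03, -2.68078580e+01]), 'contact_force': array([-0.56884457,  0.08939652,  0.32048349]), 'moment': array([-0.07159716,  0.01002815,  0.0150002 ]), 'gripper_force': 0.0, 'gripper_width': 0.08754196926999909}
```

View pics/top0.png

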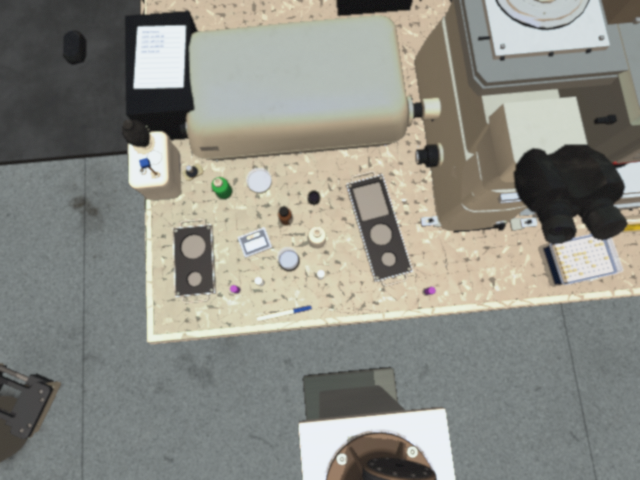

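View pics/side0.png

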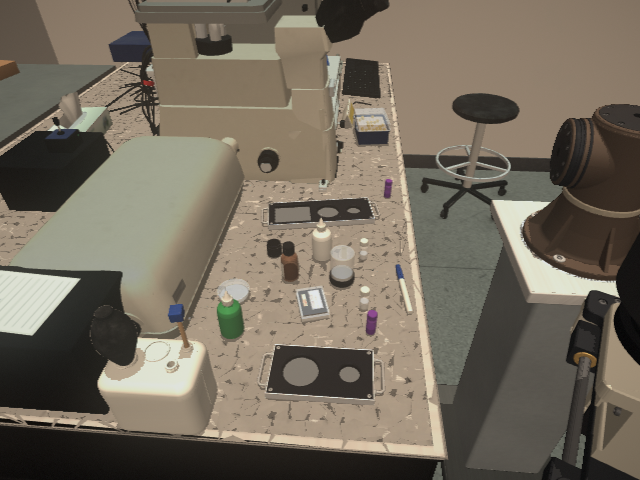

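Top view: tray_two (194,260), tray_three (380,227), slide box (256,242), amber (285,215), white dropper (317,236), vials (259,281) and (321,273), jar (288,260), lens tube (314,198). Look-alikes: the green bottle (221,187), the purple vials (235,289) and (431,291), and the clear round dish (259,181).

```bash
cat > h.py <<'E'
import numpy as np, cv2
from plant import r
def ray(n,uv):
    i=r.camera_info(n);V=np.array(i["view"]);R=V[:3,:3];c=-R.T@V[:3,3]
    uv=np.atleast_2d(uv).astype(float)
    d=np.c_[(uv[:,0]-i["cx"])/i["fx"],-(uv[:,1]-i["cy"])/i["fy"],-np.ones(len(uv))]@R
    return c,d
def onz(n,uv,z):
    c,d=ray(n,uv);return (c+d*((z-c[2])/d[:,2])[:,None])[:,:2]
def proj(n,p):
    i=r.camera_info(n);V=np.array(i["view"]);q=V[:3,:3]@np.array(p)+V[:3,3]
    return np.array([i["cx"]+i["fx"]*q[0]/-q[2],i["cy"]-i["fy"]*q[1]/-q[2]])
def two(a,b):
    c1,d1=ray("top",a);c2,d2=ray("side",b);d1=d1[0];d2=d2[0]
    s,t=np.linalg.lstsq(np.c_[d1,-d2],c2-c1,rcond=None)[0]
    p,q=c1+s*d1,c2+t*d2;return (p+q)/2,np.linalg.norm(p-q)
def blob(mask,seed,rad=8):
    n,l,st,ce=cv2.connectedComponentsWithStats(mask.astype(np.uint8))
    ys,xs=np.nonzero(l);k=np.argmin((xs-seed[0])**2+(ys-seed[1])**2);return l==l[ys[k],xs[k]]
E
python3 - <<'E'
from h import *
t=cv2.imread("pics/top0.png");s=cv2.imread("pics/side0.png")
cv2.imwrite("pics/c1.png",cv2.resize(t[170:305,160:420],None,fx=3,fy=3,interpolation=cv2.INTER_CUBIC))
cv2.imwrite("pics/c2.png",cv2.resize(s[190:410,215:415],None,fx=2.7,fy=2.7,interpolation=cv2.INTER_CUBIC))
for nm,n in(("top",t),("side",s)): print(nm,ray(nm,(0,0))[0].round(3))
g=cv2.cvtColor(t,cv2.COLOR_BGR2GRAY)
for nm,seed in(("two",(194,276)),("three",(378,212))):
    m=blob(g<85,seed);c=max(cv2.findContours(m.astype(np.uint8),0,1)[0],key=len)[:,0]
    w=onz("top",c,.012);rc=cv2.minAreaRect((w*1000).astype(np.float32));print(nm,m.sum(),rc)
    f=cv2.findContours(m.astype(np.uint8),cv2.RETR_CCOMP,cv2.CHAIN_APPROX_NONE)
    for k,h in zip(f[0],f[1][0]):
        if h[3]>=0 and len(k)>20:
            q=(onz("top",k[:,0],.008)*1000).astype(np.float32)
            print(" hole",cv2.minAreaRect(q),cv2.minEnclosingCircle(q))
E
```

```text
top [0.344 0.095 1.038]
side [0.487 0.762 0.579]
two 1539 ((523.6298217773438, 366.0413513183594), (149.45986938476562, 79.53811645507812), 0.15747776627540588)
 hole ((480.7269592285156, 365.3025207519531), (34.680206298828125, 37.484371185302734), 41.23584747314453) ((481.0972900390625, 365.94598388671875), 19.568750381469727)
 hole ((556.1140747070312, 365.75372314453125), (59.18148422241211, 60.666751861572266), 40.945003509521484) ((555.857177734375, 365.85064697265625), 31.31291961669922)
three 1693 ((561.7581787109375, -64.29354858398438), (229.4812469482422, 79.21469116210938), 9.962384223937988)
 hole ((484.2016296386719, -76.66990661621094), (36.6077766418457, 37.22108840942383), 83.01592254638672) ((484.31817626953125, -76.9966049194336), 19.607410430908203)
 hole ((542.6998291015625, -66.60054779052734), (53.25372314453125, 54.58897018432617), 83.29568481445312) ((543.0859375, -65.96179962158203), 28.55979347229004)
 hole ((624.200439453125, -52.570838928222656), (89.06902313232422, 72.98109436035156), 9.873291969299316) ((624.0840454101562, -52.32216262817383), 53.30588150024414)
```

View pics/c1.png

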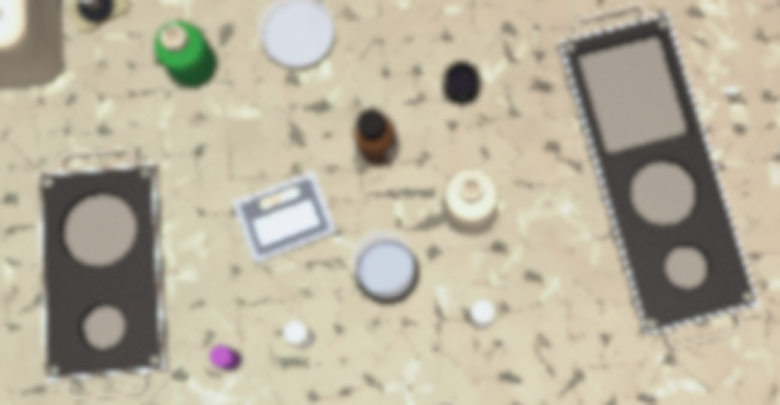

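View pics/c2.png

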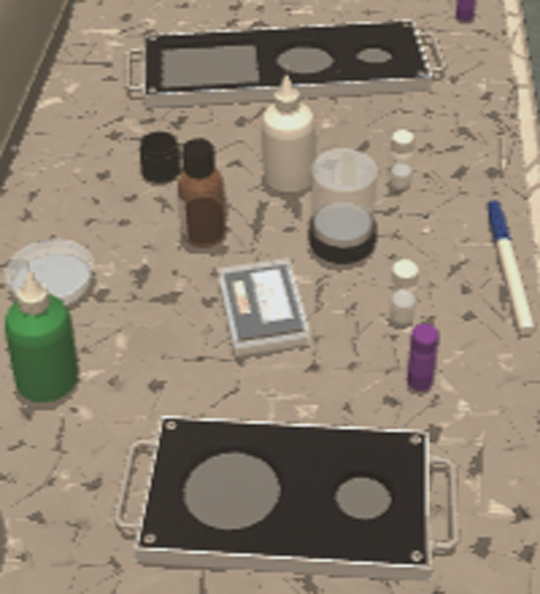

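Crops confirm the picks: the white-capped vials at (259,281) and (321,273), the white needle bottle (317,236), the amber bottle with black cap (285,215) and the box (256,242). The green bottle and purple vial are left out. Now the object positions.

Run:
```python
from h import *
t=cv2.imread("pics/top0.png");s=cv2.imread("pics/side0.png")
q=onz("top",[(238.7,237.7),(264,228.3),(271.3,246.7),(246.3,256)],.017)*1000
print("box",cv2.minAreaRect(q.astype(np.float32)),q.round())
def cen(im,c,hw,f):
    x,y=int(c[0]),int(c[1]);p=im[y-hw:y+hw+1,x-hw:x+hw+1].astype(int)
    m=blob(f(p),(hw,hw));v,u=np.nonzero(m);return np.array([x-hw+u.mean(),y-hw+v.mean()]),m.sum(),(x-hw+u.min(),x-hw+u.max(),y-hw+v.min(),y-hw+v.max())
wt=lambda p:(p.min(2)>195); dk=lambda p:p.max(2)<75
ws=lambda p:(p.min(2)>165)
for n,a,b,ft,fs,z in(("vialL",(258,281),(365,290),wt,ws,.042),("vialR",(321,273),(364,241),wt,ws,.042),("amber",(284,211),(288,248),dk,dk,.072)):
    A=cen(t,a,9,ft);B=cen(s,b,9,fs);p,e=two(A[0],B[0]);print(n,A,B,p.round(4),round(e,4),"planez",onz("top",A[0],z).round(4),onz("side",B[0],z).round(4))
p=two((316.7,232.5),(321.3,219.5));print("dropper tip",p,onz("top",(316.7,232.5),.1),onz("side",(321.3,219.5),.102))
# jar, tops
print("jar cap bottom",onz("top",(288.5,259),.069), "green",onz("top",(217.5,183),.1),"lens",onz("top",(314,197),.027))
```

```text
box ((550.1349487304688, 222.5985107421875), (46.456844329833984, 62.61733627319336), 15.568065643310547) [[564. 259.]
 [581. 200.]
 [536. 186.]
 [520. 244.]]
vialL (array([257.84313725, 280.        ]), np.int64(51), (np.int64(255), np.int64(261), np.int64(276), np.int64(284))) (array([364.6875    , 289.02083333]), np.int64(48), (np.int64(361), np.int64(369), np.int64(286), np.int64(292))) [0.4597 0.2187 0.0434] 0.0009 planez [[0.4603 0.2188]] [[0.4592 0.2174]]
vialR (array([320.47272727, 272.92727273]), np.int64(55), (np.int64(317), np.int64(324), np.int64(269), np.int64(277))) (array([363.93333333, 240.06666667]), np.int64(30), (np.int64(361), np.int64(367), np.int64(238), np.int64(242))) [0.4618 0.0808 0.0433] 0.0018 planez [[0.4628 0.0806]] [[0.4608 0.0794]]
amber (array([283.74285714, 211.7       ]), np.int64(70), (np.int64(280), np.int64(288), np.int64(207), np.int64(216))) (array([287.9787234 , 248.45390071]), np.int64(141), (np.int64(283), np.int64(293), np.int64(242), np.int64(255))) [0.6021 0.1486 0.069 ] 0.0007 planez [[0.601  0.1484]] [[0.6018 0.152 ]]
dropper tip (array([0.5448479 , 0.08103269, 0.08937272]), np.float64(0.0015311499682728344)) [[0.54182998 0.08123832]] [[0.54410251 0.09831881]]
jar cap bottom [[0.49607163 0.1466702 ]] green [[0.67076728 0.28407216]] lens [[0.64121758 0.07854116]]
```

jog_arm --deltas '[[[1,3,-4.7,0,-0.104],[1,3,-4.7,0,-0.104],[1,3,-4.7,0,-0.104],[1,3,-4.7,0,-0.104],[1,3,-4.7,0,-0.104],[1,3,-4.7,0,-0.104],[1,3,-4.7,0,-0.104],[1,3,-4.7,0,-0.104]]]' --force 12

```text
time_s: 1.1
tcp_pos: [0.5449, 0.2248, 0.2454]
eef_rot: [180.0, 0.0, -74.7]
contact_force: [1.1, 0.6, 0.3]
gripper_width: 0.0877
gripper_force: 0.0
```

jog_arm --deltas '[[[1,0.6,-0.3,-4,0],[1,0,0,-4,0],[1,0,0,0,0]]]'

```text
time_s: 1.48
tcp_pos: [0.5486, 0.2219, 0.1624]
eef_rot: [179.6, -0.1, -74.5]
contact_force: [-0.1, 0.2, -0.3]
gripper_width: 0.0876
gripper_force: 0.0
```

jog_arm --deltas '[[[1,0.1,0.1,-4,0],[1,0,0,-4,0],[1,0,0,-3,0],[1,0,0,-1.6,0],[1,0,0,0,0]]]'

```text
time_s: 2.1
tcp_pos: [0.5515, 0.2248, 0.0398]
eef_rot: [180.0, -0.0, -74.4]
contact_force: [0.6, 0.4, 0.1]
gripper_width: 0.0877
gripper_force: 0.0
```

jog_arm --deltas '[[[1,-0.1,-0.2,-1,0],[1,0,0,0,0],[-0.2,0,0,0,0],[-0.2,0,0,0,0],[-0.2,0,0,0,0],[-0.2,0,0,0,0]]]'

```text
time_s: 2.85
tcp_pos: [0.5504, 0.2225, 0.0296]
eef_rot: [-180.0, 0.0, -74.5]
contact_force: [-0.4, -0.8, 0.4]
gripper_width: 0.0531
gripper_force: 0.0
```

jog_arm --deltas '[[[-0.3,0,0,0,0],[-0.3,0,0,0,0],[-0.3,0,0,0,0]]]'

```text
time_s: 3.22
tcp_pos: [0.5505, 0.2225, 0.0296]
eef_rot: [-180.0, 0.0, -74.5]
contact_force: [1.3, 0.2, 1.2]
gripper_width: 0.0496
gripper_force: 12.0
```

jog_arm --deltas '[[[-0.3,0,0,1.5,0],[-0.3,0,0,3.5,0],[-0.3,0,0,4,0],[-0.3,0,0,4,0]]]'

```text
time_s: 3.72
tcp_pos: [0.5502, 0.2223, 0.1618]
eef_rot: [-180.0, 0.0, -74.5]
contact_force: [0.8, 1.4, -0.5]
gripper_width: 0.0496
gripper_force: 12.0
```

jog_arm --deltas '[[[-0.3,0.9,-3.4,0,0.18],[-0.3,0.9,-3.4,0,0.18],[-0.3,0.9,-3.4,0,0.18],[-0.3,0.9,-3.4,0,0.18],[-0.3,0.9,-3.4,0,0.18],[-0.3,0.9,-3.4,0,0.18],[-0.3,0.9,-3.4,0,0.18],[-0.3,0.9,-3.4,0,0.18]]]'

```text
time_s: 4.72
tcp_pos: [0.6225, -0.0507, 0.1606]
eef_rot: [-180.0, -0.0, 8.4]
contact_force: [0.5, 1.0, -0.5]
gripper_width: 0.0493
gripper_force: 12.0
```

jog_arm --deltas '[[[-0.3,0.2,-0.3,-4,0.03],[-0.3,0,0,-3,0],[-0.3,0,0,-2,0],[-0.3,0,0,0,0]]]'

```text
time_s: 5.22
tcp_pos: [0.6233, -0.0528, 0.0688]
eef_rot: [180.0, 0.2, 9.7]
contact_force: [-0.3, 0.5, -0.4]
gripper_width: 0.0498
gripper_force: 12.0
```

jog_arm --deltas '[[[-0.3,0.1,0,-1.5,0],[-0.3,0,0,-1,0],[-0.3,0,0,-0.5,0],[-0.3,0,0,-0.4,0],[-0.3,0,0,0,0]]]'

```text
time_s: 5.85
tcp_pos: [0.6253, -0.0526, 0.0354]
eef_rot: [180.0, 0.0, 9.8]
contact_force: [-0.2, -0.4, -0.2]
gripper_width: 0.0498
gripper_force: 12.0
```

jog_arm --deltas '[[[-0.3,0,0,-0.1,0],[0,0,0,0,0],[0.6,0,0,0,0],[0.6,0,0,0,0],[0.6,0,0,3,0],[0.6,0,0,4,0],[0.6,-0.5,4,4,0],[0.6,-0.5,4,4,0]]]'

```text
time_s: 6.85
tcp_pos: [0.6151, 0.0279, 0.1859]
eef_rot: [-180.0, -0.0, 9.7]
contact_force: [1.4, -0.5, -0.4]
gripper_width: 0.0699
gripper_force: 0.0
```

jog_arm --deltas '[[[0.2,-0.3,3,0,0.16],[0.2,-0.3,3,0,0.16],[0.2,-0.3,3,0,0.16],[0.2,-0.4,3.1,0,0.17],[0.2,0,0,-3,0],[0.2,0,0,-3,0],[0.2,0,0,0,0]]]'

```text
time_s: 7.72
tcp_pos: [0.6009, 0.1478, 0.1225]
eef_rot: [-179.9, 0.3, 47.0]
contact_force: [0.3, 0.1, 0.2]
gripper_width: 0.0527
gripper_force: 0.0
```

Run:
```python
from h import *
t=r.capture("top");s=r.capture("side");cv2.imwrite("pics/top1.png",t);cv2.imwrite("pics/side1.png",s)
a=cv2.resize(t[170:290,230:420],(760,480),interpolation=2)
cv2.imwrite("pics/c3.png",cv2.resize(s[180:330,215:415],None,fx=3.9,fy=3.9,interpolation=2))
```

```text
(no output)
```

View pics/c3.png

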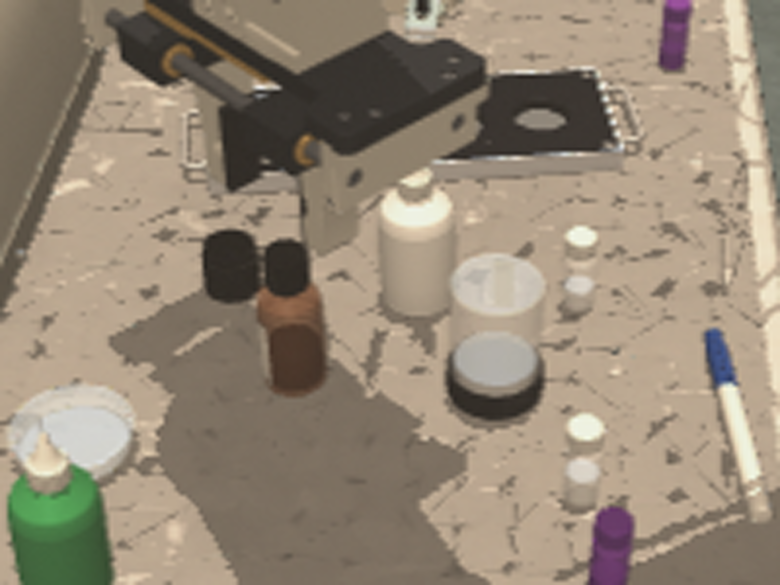

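The side crop shows the fingers straddling above the amber cap at crop (287,262), with the stock undisturbed.

jog_arm --deltas '[[[0.2,0.1,0.1,-3,0],[0.2,0,0,-3,0],[0.2,0,0,-2,0],[0.2,0,0,0,0]]]'

```text
time_s: 8.32
tcp_pos: [0.6034, 0.1493, 0.0446]
eef_rot: [-180.0, 0.0, 47.0]
contact_force: [0.1, -0.1, 0.6]
gripper_width: 0.0526
gripper_force: 0.0
```

jog_arm --deltas '[[[-0.5,0,0,0,0],[-0.5,0,0,0,0],[-0.5,0,0,0,0],[-0.5,0,0,0,0]]]' --force 15

```text
time_s: 8.82
tcp_pos: [0.6041, 0.1499, 0.0457]
eef_rot: [180.0, -0.1, 47.0]
contact_force: [-1.3, 0.8, 5.7]
gripper_width: 0.0317
gripper_force: 15.0
```

jog_arm --deltas '[[[0,0,0,0,0],[0,0,0,0,0],[0,-0.1,-0.1,-0.5,0],[0,0,0,0,0],[-0.5,0,0,0,0],[-0.5,0,0,0,0],[-0.5,0,0,0,0]]]'

```text
time_s: 9.7
tcp_pos: [0.6024, 0.1484, 0.0395]
eef_rot: [-180.0, 0.0, 47.0]
contact_force: [-0.4, -0.4, -1.1]
gripper_width: 0.0321
gripper_force: 15.0
```

jog_arm --deltas '[[[-0.5,0,0,1.5,0],[-0.5,0,0,4,0],[-0.5,0,0,4,0],[-0.5,0,0,4,0]]]'

```text
time_s: 10.2
tcp_pos: [0.6024, 0.1484, 0.1771]
eef_rot: [180.0, -0.1, 47.0]
contact_force: [-0.1, 1.5, -0.4]
gripper_width: 0.0318
gripper_force: 15.0
```

jog_arm --deltas '[[[-0.5,-0.7,-2.5,0,0],[-0.5,-1.1,-4,0,0],[-0.5,-1.1,-4,0,0],[-0.5,-1.1,-4,0,0],[-0.5,-1.1,-4,0,0],[-0.5,-0.8,-3,0,0],[-0.5,0,0,-3,0],[-0.5,0,0,-3,0]]]'

```text
time_s: 11.2
tcp_pos: [0.5427, -0.0676, 0.1144]
eef_rot: [180.0, -0.1, 46.9]
contact_force: [-0.1, 1.1, -2.0]
gripper_width: 0.032
gripper_force: 15.0
```

jog_arm --deltas '[[[-0.5,0,0,-3,0],[-0.5,0,0,0,0]]]'

```text
time_s: 11.45
tcp_pos: [0.5411, -0.0673, 0.0827]
eef_rot: [-179.8, 0.2, 46.9]
contact_force: [-0.4, 0.4, 0.1]
gripper_width: 0.0317
gripper_force: 15.0
```

jog_arm --deltas '[[[-0.5,0.1,0,-1.5,0],[-0.5,0,0,-1.2,0],[-0.5,0,0,-0.7,0],[-0.5,0,0,-0.3,0],[-0.5,0,0,0,0]]]'

```text
time_s: 12.08
tcp_pos: [0.5444, -0.0665, 0.0475]
eef_rot: [-180.0, 0.0, 47.0]
contact_force: [-0.3, 0.3, -0.6]
gripper_width: 0.0316
gripper_force: 15.0
```

jog_arm --deltas '[[[-0.5,0,0,-0.3,0],[-0.5,0,0,0,0]]]'

```text
time_s: 12.32
tcp_pos: [0.5444, -0.0665, 0.0446]
eef_rot: [-180.0, -0.0, 47.0]
contact_force: [0.2, 1.1, -1.2]
gripper_width: 0.0316
gripper_force: 15.0
```

jog_arm --deltas '[[[-0.5,0,0,-0.1,0],[-0.2,0,0,0,0],[0,0,0,0,0],[0.1,0,0,0,0],[0.1,0,0,2,0],[0.1,0,0,3,0],[0.1,0,0,4,0],[0.1,0,0,4,0]]]'

```text
time_s: 13.32
tcp_pos: [0.5442, -0.0666, 0.1748]
eef_rot: [-180.0, 0.0, 47.0]
contact_force: [1.0, 0.4, -0.6]
gripper_width: 0.0483
gripper_force: 0.0
```

jog_arm --deltas '[[[-0.2,-1,2,0,-0.08],[-0.2,-1.6,2.8,0,-0.14],[-0.2,-1.6,2.8,0,-0.14],[-0.2,-1.6,2.8,0,-0.14],[-0.2,-1.6,2.8,0,-0.14],[-0.2,-0.8,1.6,-3,0],[-0.2,0,0,-3,0],[-0.2,0,0,0,0]]]'

```text
time_s: 14.32
tcp_pos: [0.461, 0.0809, 0.1122]
eef_rot: [179.9, 0.2, 10.3]
contact_force: [-0.4, 0.2, 0.5]
gripper_width: 0.0353
gripper_force: 0.0
```

Run:
```python
from h import *
t=r.capture("top");s=r.capture("side");st=r.get_state();print(st["tcp_pos"],st["eef_rot"][2])
a=cv2.resize(t[165:295,230:420],(780,534),interpolation=2);b=cv2.resize(s[180:330,215:415],(780,585),interpolation=2)
cv2.imwrite("pics/c4.png",np.vstack([cv2.resize(a,(438,300)),cv2.resize(b,(438,300))]))
```

```text
[0.46281673 0.08145975 0.11426082] 10.33680285828887
```

View pics/c4.png

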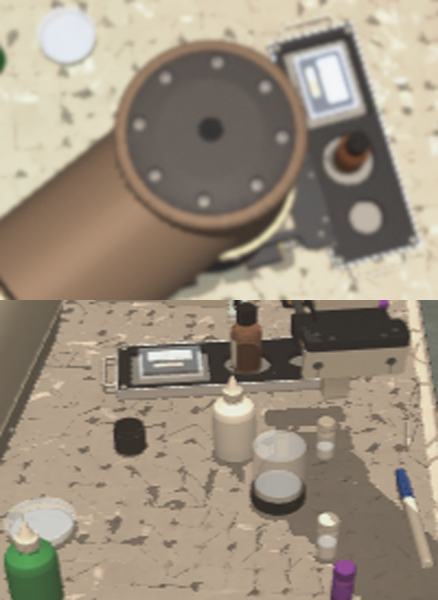

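Box and amber bottle sit centred in their pockets (crop (325,83) and (348,155)), and the vial is under the fingers at crop (326,435).

jog_arm --deltas '[[[-0.2,-0.1,0,-3,0],[-0.2,0,0,-3,0],[-0.2,0,0,-1.5,0],[-0.2,0,0,0,0],[-0.2,0,0,0,0]]]'

```text
time_s: 15.05
tcp_pos: [0.4624, 0.0818, 0.0398]
eef_rot: [-180.0, -0.1, 10.3]
contact_force: [-0.5, 1.2, -0.4]
gripper_width: 0.0353
gripper_force: 0.0
```

jog_arm --deltas '[[[-0.2,-0.1,-0.1,-0.6,0],[-0.2,0,0,0,0],[-0.9,0,0,0,0],[-0.9,0,0,0,0],[-0.9,0,0,0,0],[-0.9,0,0,0,0]]]' --force 8

```text
time_s: 15.8
tcp_pos: [0.4605, 0.0805, 0.0326]
eef_rot: [-180.0, -0.0, 10.3]
contact_force: [0.7, 0.8, 1.7]
gripper_width: 0.0159
gripper_force: 8.0
```

jog_arm --deltas '[[[-0.9,0,0,1.5,0],[-0.9,0,0,4,0],[-0.9,0,0,4,0],[-0.9,0.4,-2.4,0,0],[-0.9,0.6,-4,0,0],[-0.9,0.6,-4,0,0],[-0.9,0.5,-3.5,0,0],[-0.9,0.3,-1.9,0,0]]]'

```text
time_s: 16.8
tcp_pos: [0.4843, -0.0791, 0.1274]
eef_rot: [180.0, 0.0, 10.2]
contact_force: [0.9, 0.0, 0.6]
gripper_width: 0.0165
gripper_force: 8.0
```

jog_arm --deltas '[[[-0.9,0,0,-3,0],[-0.9,0,0,-2.5,0],[-0.9,0,0,0,0],[-0.9,0,0,0,0]]]'

```text
time_s: 17.3
tcp_pos: [0.4849, -0.0775, 0.0733]
eef_rot: [180.0, -0.0, 10.3]
contact_force: [-0.2, -0.6, -0.8]
gripper_width: 0.0163
gripper_force: 8.0
```

jog_arm --deltas '[[[-0.9,0,0,-1.5,0],[-0.9,0,0,-1,0],[-0.9,0,0,-0.7,0],[-0.9,0,0,0,0],[-0.9,0,0,0,0]]]'

```text
time_s: 17.92
tcp_pos: [0.4846, -0.0775, 0.0409]
eef_rot: [180.0, -0.0, 10.3]
contact_force: [0.1, -1.0, 0.5]
gripper_width: 0.0163
gripper_force: 8.0
```

jog_arm --deltas '[[[-0.9,0,0,-0.2,0],[-0.9,0,0,-0.15,0],[-0.9,0,0,0,0]]]'

```text
time_s: 18.3
tcp_pos: [0.4843, -0.0776, 0.037]
eef_rot: [180.0, 0.0, 10.3]
contact_force: [0.7, 0.7, -0.6]
gripper_width: 0.0166
gripper_force: 8.0
```

jog_arm --deltas '[[[-0.7,0,0,0,0],[-0.4,0,0,0,0],[-0.3,0,0,0,0],[-0.3,0,0,2,0],[-0.3,0,0,4,0],[-0.3,0,0,4,0],[-0.3,0,2,4,0],[-0.3,0,3,1,0]]]'

```text
time_s: 19.3
tcp_pos: [0.4856, -0.0272, 0.19]
eef_rot: [-180.0, -0.3, 10.3]
contact_force: [0.1, 0.3, 0.2]
gripper_width: 0.0307
gripper_force: 0.0
```

jog_arm --deltas '[[[0.3,-1,4,0,0],[0.3,-1,5,0,0],[0.3,-1,5,0,0],[0.3,-1,5,0,0],[0.3,0,3,0,0],[0.3,0,3,0,0]]]'

```text
time_s: 20.05
tcp_pos: [0.444, 0.2238, 0.1872]
eef_rot: [-180.0, -0.0, 10.4]
contact_force: [0.3, 0.0, -0.4]
gripper_width: 0.0571
gripper_force: 0.0
```

Run:
```python
from h import *
t=r.capture("top");s=r.capture("side");cv2.imwrite("pics/top2.png",t);cv2.imwrite("pics/side2.png",s)
a=cv2.resize(t[170:290,290:420],(520,480),interpolation=2)[:300*2];b=cv2.resize(s[180:300,250:415],None,fx=3,fy=3,interpolation=2)
a=cv2.resize(t[175:290,280:420],None,fx=2,fy=2,interpolation=2);b=cv2.resize(s[190:300,250:390],None,fx=3,fy=3,interpolation=2)
w=b.shape[1];o=np.zeros((a.shape[0]+b.shape[0],w,3),np.uint8);o[:a.shape[0],:a.shape[1]]=a;o[a.shape[0]:]=b
cv2.imwrite("pics/c5.png",o)
```

```text
(no output)
```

View pics/c5.png

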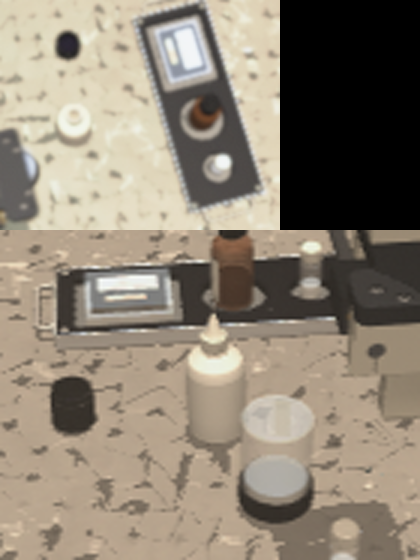

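Oil kit is seated: box, amber bottle and vial are all upright in their pockets in both views. Next the dropper position, from its body and base.

Run:
```python
from h import *
print(onz("side",(322,256),0),onz("top",(316.5,237),.045),onz("top",(316.5,233.5),.085))
t=cv2.imread("pics/top2.png").astype(int);p=t[215:256,295:340]
m=blob((p.min(2)>150)&(p.max(2)-p.min(2)<60),(21,20))
v,u=np.nonzero(m);print(m.sum(),u.min()+295,u.max()+295,v.min()+215,v.max()+215,u.mean()+295,v.mean()+215)
print(onz("top",(u.mean()+295,v.mean()+215),.05))
```

```text
[[0.54463588 0.08490815]] [[0.54325157 0.08184408]] [[0.54284968 0.08165216]]
1711 295 339 215 255 317.36937463471656 234.28170660432497
[[0.54819227 0.07941348]]
```

Run:
```python
from h import *
for z in(0,.1):print(z,onz("top",[(128,190),(180,195),(181,180),(165,133)],z).round(3).tolist())
print(onz("side",[(110,425),(205,433),(215,390)],0).round(3).tolist())
```

```text
0 [[0.708, 0.517], [0.684, 0.394], [0.721, 0.391], [0.846, 0.426]]
0.1 [[0.673, 0.477], [0.651, 0.366], [0.685, 0.362], [0.797, 0.394]]
[[0.814, 0.471], [0.677, 0.472], [0.681, 0.405]]
```

jog_arm --deltas '[[[0.4,1.5,-2,0,-0.16],[0.4,1.7,-2.4,0,-0.16],[0.4,1.7,-2.4,0,-0.16],[0.4,1.7,-2.4,0,-0.16],[0.4,1.7,-2.4,0,-0.16],[0.4,1.6,-2.4,0,-0.17],[0.4,0,0,0,0]]]'

```text
time_s: 21.02
tcp_pos: [0.5437, 0.0805, 0.1867]
eef_rot: [180.0, 0.0, -45.5]
contact_force: [-0.5, 0.2, 0.2]
gripper_width: 0.0613
gripper_force: 0.0
```

jog_arm --deltas '[[[0.4,0,0.2,-3,0],[0.4,0,0,-4,0],[0.4,0,0,-3,0],[0.4,0,0,-1.5,0],[0.4,0,0,0,0],[0.4,0,0,0,0]]]'

```text
time_s: 21.78
tcp_pos: [0.5441, 0.0849, 0.0732]
eef_rot: [-179.9, -0.0, -45.2]
contact_force: [0.0, 0.1, 0.7]
gripper_width: 0.0614
gripper_force: 0.0
```

jog_arm --deltas '[[[0.4,0,-0.15,-0.7,0],[0.4,0,0,-0.5,0],[0.4,0,0,0,0]]]'

```text
time_s: 22.15
tcp_pos: [0.5431, 0.0828, 0.0597]
eef_rot: [180.0, 0.0, -45.3]
contact_force: [-1.0, -0.4, 0.1]
gripper_width: 0.0612
gripper_force: 0.0
```

Run:
```python
from h import *
s=r.capture("side");print(r.get_state()["tcp_pos"])
cv2.imwrite("pics/c6.png",cv2.resize(s[170:290,250:400],None,fx=4,fy=4,interpolation=2))
```

```text
[0.54328133 0.08282843 0.059927  ]
```

View pics/c6.png

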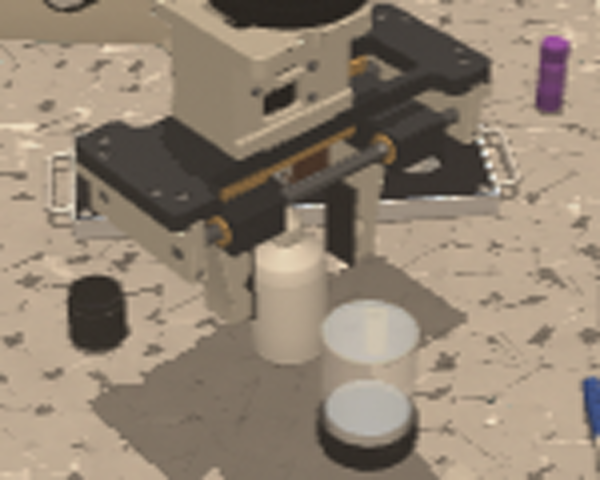

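The bottle, at crop (290,300), stands between the fingers with its nozzle below the gripper body.

jog_arm --deltas '[[[-0.3,0,0,0,0],[-0.3,0,0,0,0],[-0.3,0,0,0,0],[-0.3,0,0,0,0]]]' --force 12

```text
time_s: 22.7
tcp_pos: [0.5435, 0.0831, 0.0602]
eef_rot: [-180.0, -0.0, -45.2]
contact_force: [0.2, -0.3, 0.2]
gripper_width: 0.0386
gripper_force: 12.0
```

jog_arm --deltas '[[[-0.3,0,0,1,0],[-0.3,0,0,2,0],[-0.3,0,0,3,0],[-0.3,0,0,3,0],[-0.3,0,0,3,0],[-0.3,0,0,1,0],[-0.3,0,0,0,0]]]'

```text
time_s: 23.58
tcp_pos: [0.5434, 0.0831, 0.1906]
eef_rot: [-179.9, -0.0, -45.3]
contact_force: [-0.0, 0.1, -0.5]
gripper_width: 0.0385
gripper_force: 12.0
```

jog_arm --deltas '[[[-0.3,0,1.5,0,0.05],[-0.3,0.1,3,0,0.1],[-0.3,0.1,4,0,0.1],[-0.3,0.2,4.5,0,0.12],[-0.3,0.2,4.5,0,0.12],[-0.3,0.2,4.5,0,0.12],[-0.3,0.2,4,0,0.1],[-0.3,0.2,2.3,0,0.08]]]'

```text
time_s: 24.58
tcp_pos: [0.5544, 0.3684, 0.1879]
eef_rot: [179.9, 0.1, 0.4]
contact_force: [0.4, -0.0, -0.5]
gripper_width: 0.0387
gripper_force: 12.0
```

jog_arm --deltas '[[[-0.3,0,0,-2,0],[-0.3,0,0,-3,0],[-0.3,0,0,-2,0],[-0.3,0,0,0,0],[-0.3,0,0,0,0]]]'

```text
time_s: 25.2
tcp_pos: [0.5554, 0.3665, 0.1202]
eef_rot: [180.0, -0.0, 0.1]
contact_force: [-0.2, -0.2, -0.5]
gripper_width: 0.0387
gripper_force: 12.0
```

jog_arm --deltas '[[[-0.3,0,0,-2,0],[-0.3,0,0,-2,0],[-0.3,0,0,-1,0],[-0.3,0,0,0,0],[-0.3,0,0,0,0]]]'

```text
time_s: 25.82
tcp_pos: [0.5559, 0.3664, 0.0711]
eef_rot: [-179.9, -0.1, 0.0]
contact_force: [-0.2, -0.7, -0.3]
gripper_width: 0.0387
gripper_force: 12.0
```

jog_arm --deltas '[[[-0.3,0,0,-0.3,0],[-0.3,0,0,-0.2,0],[-0.3,0,0,0,0]]]'

```text
time_s: 26.2
tcp_pos: [0.5553, 0.3659, 0.065]
eef_rot: [180.0, 0.0, 0.0]
contact_force: [0.5, 0.2, -1.1]
gripper_width: 0.0385
gripper_force: 12.0
```

jog_arm --deltas '[[[-0.3,0,0,-0.1,0],[0.1,0,0,0,0],[0.3,0,0,0,0],[0.4,0,0,0,0],[0.4,0,0,2,0],[0.4,0,0,4,0],[0.4,0,0,4,0],[0.4,0,0,3,0]]]'

```text
time_s: 27.2
tcp_pos: [0.5557, 0.3662, 0.1961]
eef_rot: [-179.9, -0.1, 0.0]
contact_force: [1.3, -0.1, -0.2]
gripper_width: 0.0614
gripper_force: 0.0
```

jog_arm --deltas '[[[-0.2,-1.3,-2,0,-0.16],[-0.2,-1.4,-2.1,0,-0.16],[-0.2,-1.4,-2.1,0,-0.16],[-0.2,-1.4,-2.1,0,-0.16],[-0.2,-1.4,-2.1,0,-0.16],[-0.2,-1.4,-2.2,0,-0.17],[-0.2,-1.3,-2.1,-3,-0.16],[-0.2,0,0,-4,0]]]'

```text
time_s: 28.2
tcp_pos: [0.4591, 0.2183, 0.1248]
eef_rot: [-179.8, 0.1, -64.9]
contact_force: [0.9, 1.8, -0.5]
gripper_width: 0.0352
gripper_force: 0.0
```

jog_arm --deltas '[[[-0.2,0,0,-2,0],[-0.2,0,0,0,0],[-0.2,0,0,0,0]]]'

```text
time_s: 28.58
tcp_pos: [0.4599, 0.2194, 0.105]
eef_rot: [-179.9, 0.0, -64.7]
contact_force: [-0.0, 0.1, -0.1]
gripper_width: 0.0349
gripper_force: 0.0
```

Run:
```python
from h import *
s=r.capture("side");t=r.capture("top");print(r.get_state()["tcp_pos"])
print("purple",onz("top",(234.5,288),.043))
cv2.imwrite("pics/c7.png",cv2.resize(s[210:410,215:415],None,fx=2.9,fy=2.9,interpolation=2))
```

```text
[0.45996098 0.21951458 0.10518278]
purple [[0.44760183 0.27055557]]
```

View pics/c7.png

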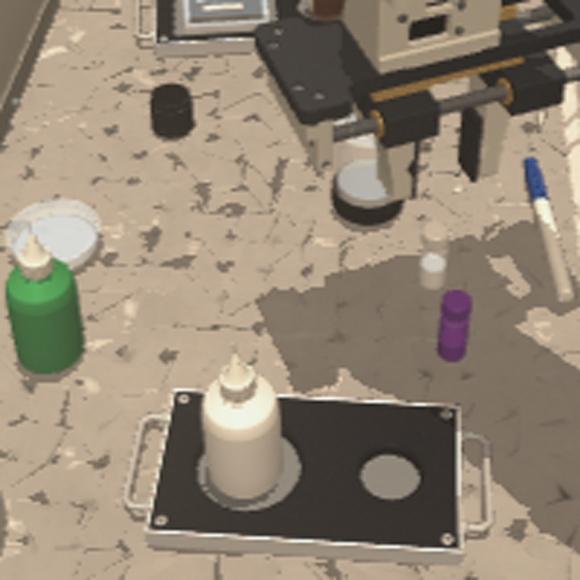

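Dropper bottle sits upright in the large pocket (crop (243,440)). The clear vial at (433,255) is below the fingers and the purple one at (454,325) is clear of them.

jog_arm --deltas '[[[-0.2,0,0,-3,0],[-0.2,0,0,-2.5,0],[-0.2,0,0,-1.5,0],[-0.2,0,0,0,0],[-0.2,0,0,0,0]]]'

```text
time_s: 29.3
tcp_pos: [0.4599, 0.2195, 0.0349]
eef_rot: [-179.9, 0.0, -64.7]
contact_force: [-0.4, 0.4, 0.6]
gripper_width: 0.0352
gripper_force: 0.0
```

jog_arm --deltas '[[[-0.9,0,0,0,0],[-0.9,0,0,0,0],[-0.9,0,0,0,0],[-0.9,0,0,0,0]]]' --force 8

```text
time_s: 29.8
tcp_pos: [0.4596, 0.2192, 0.0345]
eef_rot: [-180.0, 0.0, -64.7]
contact_force: [-1.0, -0.5, 4.5]
gripper_width: 0.0166
gripper_force: 8.0
```

jog_arm --deltas '[[[-0.9,0,0,1.5,0],[-0.9,0,0,4,0],[-0.9,0,0,4,0],[-0.9,0,0,1.5,0]]]'

```text
time_s: 30.3
tcp_pos: [0.4602, 0.2197, 0.1473]
eef_rot: [-179.8, 0.1, -64.7]
contact_force: [0.3, 0.3, -0.8]
gripper_width: 0.0165
gripper_force: 8.0
```

jog_arm --deltas '[[[-0.9,0.2,1.2,0,0.1],[-0.9,0.3,2.1,0,0.15],[-0.9,0.3,2.1,0,0.15],[-0.9,0.3,2.1,0,0.15],[-0.9,0.3,2.1,0,0.15],[-0.9,0.3,2.1,0,0.15],[-0.9,0.3,2,0,0.15],[-0.9,0.1,0.9,0,0.13]]]'

```text
time_s: 31.3
tcp_pos: [0.4802, 0.3656, 0.1438]
eef_rot: [180.0, 0.0, 0.3]
contact_force: [-0.6, 0.0, 0.2]
gripper_width: 0.0165
gripper_force: 8.0
```

jog_arm --deltas '[[[-0.9,0,0,-3,0],[-0.9,0,0,-3,0],[-0.9,0,0,0,0],[-0.9,0,0,0,0]]]'

```text
time_s: 31.8
tcp_pos: [0.4808, 0.3653, 0.085]
eef_rot: [-180.0, -0.0, 0.0]
contact_force: [0.5, 0.3, -0.1]
gripper_width: 0.0167
gripper_force: 8.0
```

jog_arm --deltas '[[[-0.9,0,0,-2,0],[-0.9,0,0,-1.5,0],[-0.9,0,0,-0.8,0],[-0.9,0,0,0,0],[-0.9,0,0,0,0]]]'

```text
time_s: 32.42
tcp_pos: [0.4806, 0.3652, 0.0416]
eef_rot: [-180.0, -0.0, 0.0]
contact_force: [-0.5, -0.1, -0.4]
gripper_width: 0.0163
gripper_force: 8.0
```

jog_arm --deltas '[[[-0.9,0,0,-0.2,0],[-0.9,0,0,-0.1,0],[-0.9,0,0,0,0]]]'

```text
time_s: 32.8
tcp_pos: [0.4805, 0.3651, 0.0386]
eef_rot: [-180.0, -0.0, 0.0]
contact_force: [-0.4, -0.8, 3.1]
gripper_width: 0.0165
gripper_force: 8.0
```

jog_arm --deltas '[[[-0.7,0,0,0,0],[-0.4,0,0,0,0],[-0.3,0,0,0,0],[-0.3,0,0,2,0],[-0.3,0,0,4,0],[-0.3,0,0,4,0],[-0.3,0,0,4,0],[-0.3,0,0,3,0]]]'

```text
time_s: 33.8
tcp_pos: [0.4805, 0.3651, 0.2098]
eef_rot: [-179.9, -0.0, 0.0]
contact_force: [-0.7, -0.3, 0.3]
gripper_width: 0.0307
gripper_force: 0.0
```

jog_arm --deltas '[[[-0.3,-2,3,0,0],[-0.3,-2,4,0,0],[-0.3,-2,4,0,0],[-0.3,-2,4,0,0],[-0.3,-2,4,0,0],[-0.3,0,0,0,0]]]'

```text
time_s: 34.55
tcp_pos: [0.3787, 0.5573, 0.2069]
eef_rot: [180.0, 0.0, 0.2]
contact_force: [-0.0, -1.4, -0.3]
gripper_width: 0.0308
gripper_force: 0.0
```

Run:
```python
from h import *
s=r.capture("side");t=r.capture("top");print(r.get_state()["tcp_pos"])
a=cv2.resize(t[170:305,150:420],(600,300),interpolation=2);b=cv2.resize(s[190:410,215:415],(272,300),interpolation=2)
o=np.zeros((600,600,3),np.uint8);o[:300]=a;o[300:,:272]=b
b2=cv2.resize(s[330:410,250:390],(320,183),interpolation=2);o[300:483,275:595]=b2
cv2.imwrite("pics/c8.png",o)
```

```text
[0.37985731 0.55502419 0.2072615 ]
```

View pics/c8.png

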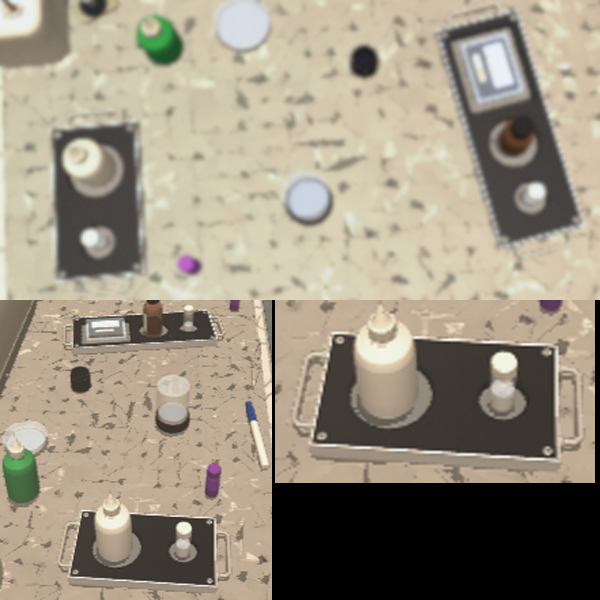

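All five items stand flat in their pockets: tray_two at (88,165) and (97,240), tray_three at (493,68), (517,135) and (533,195). The jar, lens tube and look-alikes have not moved.

```bash
python3 -c "
from plant import r
print(r.close_job())"
```

```text
the job is handed in; nothing more can be done
None
```

Both kits are made up and the job is handed in, at about 35 s of the 115 s limit; the last pictures showed all five items upright in their pockets and the jar, lens tube and look-alikes where they stood.

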